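# Pull a bench magnifier out to its marker and hold it over the rings

## Robot

A 6-joint arm with a two-finger parallel gripper is mounted at the origin on the work surface. World frame = base frame: x ahead of the robot, y to its left, z up, the work surface at z = 0. Lengths are in m, angles in degrees, forces in N, time in s.
With the tool pointing down it reaches from about 0.3 to 0.75 m from the base axis. Payload 8.5 kg.
Tool frame: the origin (TCP) lies at the very end of the fingers, on their centre line; the grasp point (between the pads) lies 19 mm behind it; z points along the fingers, y is the line along which they close (so a half turn about z gives the same grasp; the last joint's range is limited). The gripper opens to 85 mm and grips with 20 to 120 N. Pads are 22 mm wide; open, the fingers measure 114 mm over their backs; the gripper's body (76 mm by 85 mm) begins 54 mm behind the grasp point. The pads swing forward as they close: fully open they stand 13 mm farther back than shut.
Start: joints at [-84.872, 21.807, 74.336, -0, 83.858, -12.336], TCP at [0.165, -0.525, 0.231] pointing down, gripper open.
Joint ranges: [-178.18, 178.18], [-50.72, 133.34], [12.68, 142.11], [-81.47, 261.47], [9.98, 163.14], [-165.26, 165.26]. Speed limits (degrees/s): [136.94, 136.94, 180, 180, 180, 180].

## Interface

Orientations are given as a 3x3 rotation matrix whose columns are the frame's x, y, z axes.
In Python, from rig import env, optics, spotter gives the robot as it stands.
- The arm moves only by the shell command python3 -m crank 'ROWS' [FORCE]. ROWS is JSON, one flat list of numbers, 5 for each row, row after row: the finger opening in cm, from 0 to 8.54, then the shift along the tool's x, y, z in cm, then the turn about the tool's z in rad. A call has exactly 8 rows; each row shifts and turns the commanded pose from where the row before left it, along the tool's axes as they then stand; what a row does not reach is not made up. A row lasts 1/12 s, in which the tool goes at most 41.7 mm and 7.16 degrees, less where a joint would pass 70% of its speed; a pose out of reach is approached as far as the arm can. A call is refused whole if a number of a shift passes 4.17 or a number of a turn 0.125, either way. A call with a gripper value outside its range is refused whole. The fingers move at their own pace and stop on an object; FORCE is the grip in N (left out, the last holds). Time passes only in rows, so rows that do not move let the fingers close, or fill a call up. It gives the time, the measured TCP pose, the force, the opening and the grip force at its end, in the units of the state.
- env.observe(): the state, without advancing time (a new reading comes with each control period).
- optics.get_image(name): name is "side" or "top"; returns a dict with "color" (420x560x3 uint8, red, green, blue), "intrinsics" (3x3 intrinsics, pixels), "distortion" ([k1, k2, p1, p2, k3] as OpenCV has them; the pictures are not rectified), "pose" (4x4, takes a point from camera to world coordinates). Camera axes: x right, y up, looking along -z (the intrinsics and any distortion apply to the point x, -y, -z); pixel columns grow to the right and rows downward; lengths in m; the calibration is good to about 2 mm. A picture is of the moment at which its call begins. There is no depth.
- env.close_job(): hands the job in; it is judged then, once.
Trained networks look in a picture, given as the dict that the camera call returned (one of the last four; its "shot" number tells which), for a name from the list of things; names that differ only in an ending like _2 or _b are one class to them, and where a whole thing is asked for, a point or a joint stands for the part that bears it (a point fixed in the world has none). Each returns a list of dicts, best first, with "score" (0 to 1); they miss things now and then, are a little off and sometimes report something else, mostly with a low value. They report only what shows in the picture. A call takes as long as a camera call.
- spotter.look_for(picture, query): "at" ([column, row] as shares, 0 to 1, of the picture: columns of its width, rows of its height, amid what is visible of it).
The state is a dict: "time_s": time; "q": joint angles; "qvel": joint speeds; "joint_efforts": joint torques, N m; "position": TCP position; "tool_rot": TCP orientation; "ft_force": force on the tool from outside, world axes, zero at the start; "wrist_torque": the same for the moment, N m; "grip_width": finger opening in m; "gripper_force": force on a finger pad.
Only numpy, scipy, OpenCV 4.12 (cv2) and the standard library are available. Lean on these libraries where they do the work, as an engineer would, in place of code of your own. Each camera call takes 0.05 s, during which the arm holds its last target. There are 200 camera calls.

## Task

With the telescoping arm still pushed home, swing the bench magnifier's boom round until it lies straight above its long flat foot. Then squeeze the lock button in the side of the black upright grip, pull the arm out until its pointer stands level with the marker clip on the scale, and finish while holding it there with the button squeezed, because a spring pulls the arm back. Do not slide the marker clip or disturb the dish, block and caliper on the bench.

Things in the scene. Friction and masses are not known exactly. Their poses are not given: they have to be found in the camera images.
- stand_axis (a point): the magnifier's fixed stand: a dark steel disc 124 mm across with a flat foot 30 mm wide that reaches 200 mm from the axis. The point lies on the vertical swivel axis, on top of the disc, 18 mm above the bench; its x axis points along the foot (straight ahead), z up. A 22 mm post carries the boom above it
- boom (a joint): swivel angle of the boom, rad: 0 = straight above the foot, positive = counter-clockwise from above; stiff (about 1 N at the grip), stays where left. The boom is an 18 mm square level sleeve, axis 95 mm above the bench, ending 110 mm from the swivel axis; a white scale (tick every 10 mm) runs along its left (+y) side, 35 to 57 mm from its axis, top 76 mm above the bench
- lens_slide (a joint): how far the telescoping arm is pulled out of the sleeve, m: 0 = home, 0.10 = end stop. It carries the grip, a pointer over the scale and, 135 mm ahead of the grip, a round lens (88 mm across, 91 to 99 mm above the bench). A spring of 3 to 4.5 N pulls it home. The catch locks it at home (2 mm of play) until the button is squeezed
- grip_center (a point): the place to grip, 130 mm above the bench, midway between the side faces when the button is squeezed in; x axis outward along the boom, z up. Grip plus button measure 38 mm across the boom with the button out, 32 mm squeezed in. When home, 150 mm out from the swivel axis and 1 mm to the left (+y) of the boom's axis. Take it from above, fingers closing across the boom
- grip: upright black grip block on the inner arm: 34 mm along the boom, 30 mm across, 83 to 158 mm above the bench; the lock button is in its left (+y) side. Origin on the boom's axis in plan, at bench height below the grip's middle; axes as grip_center
- lock_button (a joint): how far the grey lock button (22 mm along the boom, 58 mm high, 92 to 150 mm above the bench) is pressed into the grip, m: 0 = out, 0.006 = fully in. A spring returns it: 3 N to start, 6 N fully in. The catch is free from 0.004 on; let go, it springs out
- marker_clip (a joint): where the steel marker clip (8 mm along the scale, 26 mm across it) is set on the scale, m, counted like joint lens_slide: the pointer stands level with the clip's middle when lens_slide equals this value. Held by stiff friction; leave it where it is
- clip_c (a point): the middle of the marker clip, 81 mm above the bench and 47 mm to the left of the boom's axis; x axis outward along the boom
- pointer_tip (a point): the tip of the thin black pointer that the inner arm carries, 80 mm above the bench, 33 mm to the left of the boom's axis; level with the grip's middle along the boom
- dish_c (a point): bystander: open round glass dish with three rings lying in it, 92 mm across, 16 mm high; point at its centre on the bench
- block_c (a point): bystander: small steel bench block on a wooden base, 80 x 80 x 36 mm; point at its centre on the bench
- caliper_c (a point): bystander: steel caliper lying flat, 180 mm long, 6 mm thick; point at its centre

How it is judged (in metres and radians):
On the way:
1. the boom lies straight above the foot (within 0.06 rad) with the telescoping arm still home (out less than 15 mm) (value of joint boom between -0.06 and 0.06 rad and value of joint lens_slide below 0.015 m), for 0.2 s.
At the end, for the whole second after the job is handed in: The boom lies straight above the foot within 0.06 rad, the pointer is level with the middle of the marker clip within 4 mm and at rest, the lock button is squeezed in by more than 4 mm, and the fingers are holding the grip (more than 2 N) (x of pointer_tip in the frame of clip_c between -0.004 and 0.004 m and value of joint boom between -0.06 and 0.06 rad and value of joint lock_button above 0.004 m and contact force between the fingers and grip above 2 N and value of joint lens_slide between 0.03 and 0.095 m and velocity of joint lens_slide between -0.01 and 0.01 m/s); the arm keeps its last pose, push and grip.
It fails at once if the marker clip is slid along the scale (velocity of joint marker_clip above 0.03 m/s or velocity of joint marker_clip below -0.03 m/s).
It fails at once if the dish, block or caliper is moved by more than 15 mm (distance of any of dish_c, block_c, caliper_c from where it was at the start of the episode above 0.015 m).
It also fails if it takes over 40 s, if anything falls off the work surface, if the arm or the gripper's body presses on something with over 40 N, if the wrist force passes 120 N, or if a joint passes its speed limit or range.

## Working session

There is one attempt and no reset: what is moved stays moved. The work goes in short steps, Python scripts to look and compute and a shell command to move; the robot and the scene stay as the last step left them, time stands still between calls to the robot, and variables do not carry over. Pictures are saved under pics/ and viewed, at most 10 in all, crops included, and the job is handed in when it is done.

```bash
mkdir -p pics; cat > h.py <<'E'
import numpy as np, cv2
from rig import env, optics, spotter
def px2ray(p,uv):
    n=cv2.undistortPoints(np.array([[uv]],float),np.array(p["intrinsics"]),np.array(p["distortion"]))[0,0]
    T=np.array(p["pose"]); return T[:3,3],T[:3,:3]@np.array([n[0],-n[1],-1])
def at_z(p,uv,z):
    o,d=px2ray(p,uv); return o+d*(z-o[2])/d[2]
def proj(p,X):
    T=np.array(p["pose"]); c=T[:3,:3].T@(np.array(X,float)-T[:3,3]); 
    return cv2.projectPoints(np.array([[c[0],-c[1],-c[2]]]),np.zeros(3),np.zeros(3),np.array(p["intrinsics"]),np.array(p["distortion"]))[0][0,0]
def save(p,n): cv2.imwrite(n,p["color"][:,:,::-1])
E
python3 - <<'E'
from h import *
np.set_printoptions(precision=4,suppress=True)
Z=dict(stand_axis=.018,boom=.104,grip_center=.158,grip=.158,lock_button=.15,clip_c=.081,pointer_tip=.08,dish_c=.01,block_c=.036,caliper_c=.006,lens_slide=.099)
for n in("top","side"):
    p=optics.get_image(n); save(p,f"pics/{n}0.png"); print(n,np.array(p["pose"])[:3,3])
    for k,z in Z.items():
        for r in spotter.look_for(p,k)[:2]:
            uv=np.array(r["at"])*[560,420]; print(k,round(r["score"],2),uv.round(1),at_z(p,uv,z))
s=env.observe(); print(s["time_s"],s["position"],np.array(s["tool_rot"]),s["grip_width"])
E
```

```text
top [0.412  0.0392 0.9923]
stand_axis 0.84 [237.6 214.6] [0.5593 0.0904 0.018 ]
boom 0.91 [268.4 198.9] [0.5746 0.033  0.104 ]
boom 0.57 [259.1 205.3] [0.5631 0.049  0.104 ]
grip_center 0.55 [255.9 202.1] [0.5592 0.0537 0.158 ]
grip_center 0.29 [327.9 198.3] [ 0.567  -0.0642  0.158 ]
grip 0.63 [256.  207.4] [0.5504 0.0535 0.158 ]
grip 0.24 [367.6 262.8] [ 0.4619 -0.1278  0.158 ]
lock_button 0.73 [240.6 199.2] [0.5651 0.0792 0.15  ]
pointer_tip 0.74 [324.8 199.3] [ 0.5796 -0.0683  0.08  ]
dish_c 0.72 [369.6 265. ] [ 0.4666 -0.1612  0.01  ]
block_c 0.66 [295.1 317.4] [ 0.3698 -0.0181  0.036 ]
block_c 0.56 [269.8 201.2] [0.5828 0.0299 0.036 ]
caliper_c 0.6 [278.6 188.5] [0.6133 0.0128 0.006 ]
caliper_c 0.28 [324.9 195.3] [ 0.6011 -0.0773  0.006 ]
side [0.2806 0.4964 0.615 ]
stand_axis 0.62 [244.3 279.8] [0.5479 0.1292 0.018 ]
boom 0.76 [254.8 208.3] [0.5682 0.0686 0.104 ]
grip_center 0.81 [262.7 195.8] [0.5419 0.0886 0.158 ]
grip_center 0.57 [245.1 279.2] [0.4849 0.2142 0.158 ]
grip 0.59 [264.5 194.1] [0.5417 0.0846 0.158 ]
lock_button 0.67 [270.7 173.4] [0.5617 0.0368 0.15  ]
lock_button 0.65 [251.6 210.1] [0.544 0.112 0.15 ]
clip_c 0.46 [246.  181.3] [0.6262 0.006  0.081 ]
pointer_tip 0.66 [276.3 172.8] [ 0.5972 -0.0386  0.08  ]
dish_c 0.7 [372.9 192.4] [ 0.4673 -0.156   0.01  ]
block_c 0.64 [395.5 267.9] [0.3651 0.0043 0.036 ]
caliper_c 0.73 [215.5 233.4] [0.6453 0.0693 0.006 ]
lens_slide 0.59 [271.6 170. ] [ 0.5957 -0.0212  0.099 ]
1.2 [ 0.165  -0.5246  0.2313] [[ 0.9539  0.3001 -0.    ]
 [ 0.3001 -0.9539  0.    ]
 [-0.     -0.     -1.    ]] 0.08505914245795364
```

```bash
python3 -c "
import cv2,numpy as np
a=cv2.imread('pics/top0.png');b=cv2.imread('pics/side0.png')
cv2.imwrite('pics/both.png',cv2.resize(np.hstack([a,b]),(800,300)))"
```

```text
(no output)
```

View pics/top0.png

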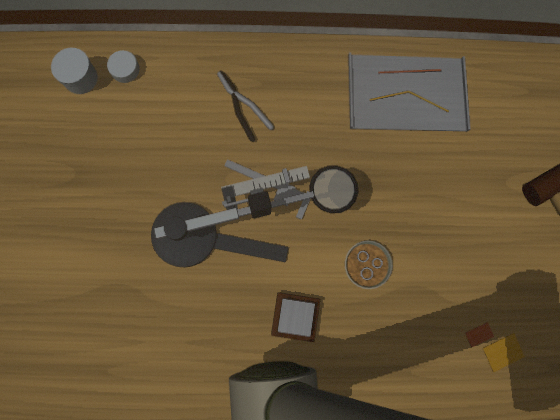

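View pics/side0.png

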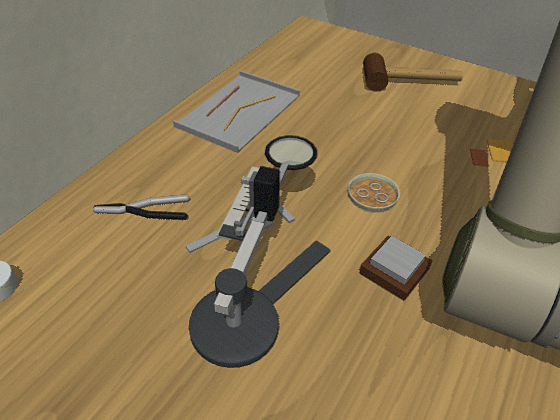

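The top view shows the disc at about (184,235), the foot tip at (287,254), the grip top at (260,204), the lens at (334,189) and the dish at (370,264). The boom points about 20° counter-clockwise of the foot. I'll zoom in for precision.

```bash
python3 -c "
import cv2
a=cv2.imread('pics/top0.png')[150:290,145:365]
cv2.imwrite('pics/top0z.png',cv2.convertScaleAbs(cv2.resize(a,None,fx=3.6,fy=3.6,interpolation=cv2.INTER_CUBIC),alpha=1.6))"
```

```text
(no output)
```

View pics/top0z.png

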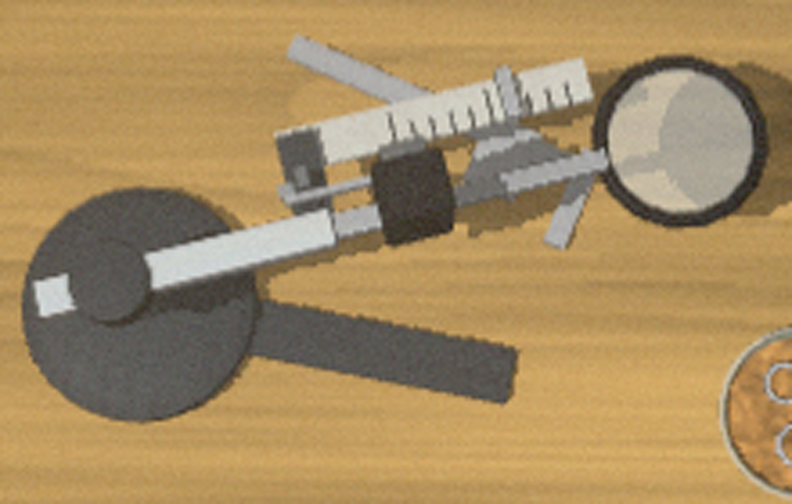

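```bash
cat >> h.py <<'E'
def zc(p,x,y,z,f=3.6,o=(145,150)): return at_z(p,(x/f+o[0],y/f+o[1]),z)
E
python3 - <<'E'
from h import *
np.set_printoptions(precision=4,suppress=True)
p=optics.get_image("top")
A=zc(p,140,304,.018); F=zc(p,512,375,.015); L=zc(p,683,142,.099); G=zc(p,413,195,.156); C=zc(p,508,95,.083)
f=(F-A)[:2]; th=np.arctan2(f[1],f[0]); l=(L-A)[:2]; b=np.arctan2(l[1],l[0])
print(A,F,np.linalg.norm(f),np.degrees(th)); print(L,np.linalg.norm(l),np.degrees(b),np.degrees(b-th)); 
u=l/np.linalg.norm(l); n=np.array([-u[1],u[0]])
print("G",G,(G-A)[:2]@u,(G-A)[:2]@n); print("C",C,(C-A)[:2]@u-.15,(C-A)[:2]@n)
for t in (b,th):
    u=np.array([np.cos(t),np.sin(t)]); n=np.array([-u[1],u[0]]); print("grip center",A[:2]+.15*u+.001*n, u)
E
```

```text
[0.5204 0.1906 0.018 ] [ 0.4857 -0.0041  0.015 ] 0.19778486006692886 -100.10123646412882
[ 0.594  -0.0838  0.099 ] 0.2840975211985634 -74.97126947528892 25.12996698883989
G [0.5562 0.0475 0.156 ] 0.1474804572092762 -0.0025179597431679414
C [0.62   0.0016 0.083 ] 0.05839692966134949 0.047230495260753104
grip center [0.5602 0.046 ] [ 0.2593 -0.9658]
grip center [0.495  0.0427] [-0.1754 -0.9845]
```

The boom is about 25° off the foot, with the swivel axis at (0.520, 0.191) and the clip at about 58 mm. I'll go to hover above the grip: translate first, then turn.

```bash
python3 -m crank '[8.5,2.74,-2.13,0,0, 8.5,2.74,-2.13,0,0, 8.5,2.74,-2.13,0,0, 8.5,2.74,-2.13,0,0, 8.5,2.74,-2.13,0,0, 8.5,2.74,-2.13,0,0, 8.5,2.74,-2.13,0,0, 8.5,2.74,-2.13,0,0]' && python3 -m crank '[8.5,2.74,-2.13,0,0, 8.5,2.74,-2.13,0,0, 8.5,2.74,-2.13,0,0, 8.5,2.74,-2.13,0,0, 8.5,2.74,-2.13,0,0, 8.5,2.74,-2.13,0,0, 8.5,2.74,-2.13,0,0, 8.5,2.74,-2.13,0,0]' && python3 -m crank '[8.5,2.74,-2.13,0,0, 8.5,2.74,-2.13,0,0, 8.5,2.74,-2.13,0,0, 8.5,2.74,-2.13,0,0, 8.5,0,0,0,-0.12, 8.5,0,0,0,-0.12, 8.5,0,0,0,-0.12, 8.5,0,0,0,-0.12]' && python3 -m crank '[8.5,0,0,0,-0.12, 8.5,0,0,0,-0.12, 8.5,0,0,0,-0.12, 8.5,0,0,0,-0.12, 8.5,0,0,0,-0.12, 8.5,0,0,0,-0.12, 8.5,0,0,0,-0.12, 8.5,0,0,0,-0.12]'
```

```text
time_s: 1.92
position: [0.3236, -0.2948, 0.2315]
tool_rot: [[0.954, 0.3, 0.0], [0.3, -0.954, -0.0], [0.0, 0.0, -1.0]]
ft_force: [-0.0, -1.4, -0.4]
grip_width: 0.0852
gripper_force: 0.0
time_s: 2.58
position: [0.4817, -0.0663, 0.2315]
tool_rot: [[0.954, 0.3, 0.0], [0.3, -0.954, -0.0], [0.0, 0.0, -1.0]]
ft_force: [1.0, -1.2, -0.3]
grip_width: 0.085
gripper_force: 0.0
time_s: 3.25
position: [0.56, 0.0465, 0.2312]
tool_rot: [[0.703, 0.711, -0.0], [0.711, -0.703, 0.0], [-0.0, -0.0, -1.0]]
ft_force: [0.5, -0.4, -0.3]
grip_width: 0.0853
gripper_force: 0.0
time_s: 3.92
position: [0.56, 0.0462, 0.2313]
tool_rot: [[-0.179, 0.984, 0.0], [0.984, 0.179, 0.0], [0.0, 0.0, -1.0]]
ft_force: [-0.6, -0.2, -0.0]
grip_width: 0.0853
gripper_force: 0.0
```

```bash
python3 -m crank '[8.5,0,0,0,-0.082, 8.5,0,0,2.4,0, 8.5,0,0,2.4,0, 8.5,0,0,2.4,0, 8.5,0,0,2.4,0, 8.5,0,0,2.4,0, 8.5,0,0,0,0, 8.5,0,0,0,0]' 30; python3 - <<'E'
from h import *
p=optics.get_image("side"); a=p["color"][100:330,170:370,::-1]
cv2.imwrite("pics/s1.png",cv2.convertScaleAbs(cv2.resize(a,None,fx=2.6,fy=2.6),alpha=1.5))
E
```

```text
time_s: 4.58
position: [0.5598, 0.0462, 0.1111]
tool_rot: [[-0.253, 0.967, -0.002], [0.967, 0.253, 0.0], [0.001, -0.002, -1.0]]
ft_force: [-0.2, 0.2, 0.1]
grip_width: 0.085
gripper_force: 0.0
```

View pics/s1.png

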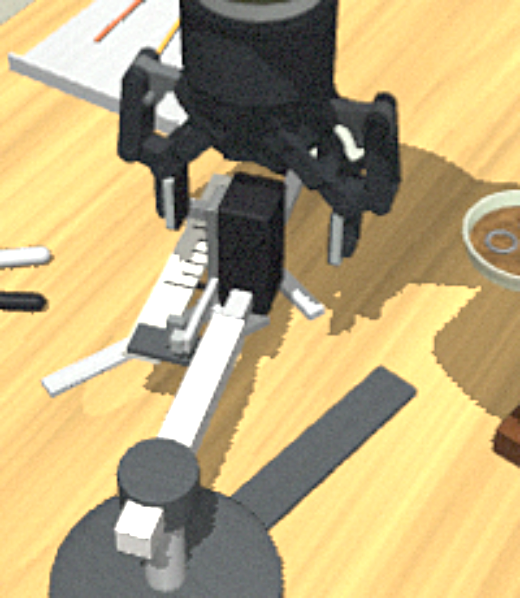

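The fingers straddle the grip, with the left pad at about (168,200), the right pad at about (337,235) and the grip at (250,240). Both pads are clear of it. I'll close.

```bash
python3 -m crank '[3,0,0,0,0, 2.5,0,0,0,0, 2.5,0,0,0,0, 2.5,0,0,0,0, 2.5,0,0,0,0, 2.5,0,0,0,0, 2.5,0,0,0,0, 2.5,0,0,0,0]' 30
```

```text
time_s: 5.3
position: [0.5607, 0.0462, 0.1125]
tool_rot: [[-0.253, 0.967, 0.003], [0.967, 0.253, -0.0], [-0.001, 0.003, -1.0]]
ft_force: [0.6, -0.2, 5.6]
grip_width: 0.0314
gripper_force: 33.9
```

```bash
python3 -m crank '[2.5,0.022,-0.82,0,0.055, 2.5,0.022,-0.82,0,0.055, 2.5,0.022,-0.82,0,0.055, 2.5,0.022,-0.82,0,0.055, 2.5,0,0,0,0, 2.5,0,0,0,0, 2.5,0,0,0,0, 2.5,0,0,0,0]'; python3 - <<'E'
from h import *
s=env.observe(); A=np.array([.5204,.1906]); P=np.array(s["position"])[:2]-A; R=np.array(s["tool_rot"])
print(np.linalg.norm(P),np.degrees(np.arctan2(P[1],P[0])),np.degrees(np.arctan2(R[1,0],R[0,0]))-180,s["ft_force"],s["wrist_torque"])
E
```

```text
time_s: 5.97
position: [0.5281, 0.0414, 0.1124]
tool_rot: [[-0.037, 0.999, 0.002], [0.999, 0.037, -0.0], [-0.0, 0.002, -1.0]]
ft_force: [-2.9, 1.1, 8.7]
grip_width: 0.0314
gripper_force: 33.9
0.14937623498955513 -87.05105153543468 -87.9052875436034 [-2.90324976  1.14459926  8.74232311] [0.2459229  0.1477786  0.12071561]
```

```bash
python3 -m crank '[2.5,0.01,-0.83,0,0.053, 2.5,0.01,-0.83,0,0.053, 2.5,0.01,-0.83,0,0.053, 2.5,0.01,-0.83,0,0.053, 2.5,0,0,0,0, 2.5,0,0,0,0, 2.5,0,0,0,0, 2.5,0,0,0,0]'; python3 - <<'E'
from h import *
s=env.observe(); A=np.array([.5204,.1906]); P=np.array(s["position"])[:2]-A; R=np.array(s["tool_rot"])
print(np.linalg.norm(P),np.degrees(np.arctan2(P[1],P[0])),np.degrees(np.arctan2(R[1,0],R[0,0]))-180,s["ft_force"])
p=optics.get_image("top"); a=p["color"][150:310,145:365,::-1]
cv2.imwrite("pics/t2.png",cv2.convertScaleAbs(cv2.resize(a,None,fx=3.6,fy=3.6,interpolation=cv2.INTER_CUBIC),alpha=1.6))
for k in ("clip_c","pointer_tip"): print(k,[(round(r["score"],2),np.array(r["at"])*[560,420]) for r in spotter.look_for(p,k)[:2]])
E
```

```text
time_s: 6.63
position: [0.4955, 0.0435, 0.1124]
tool_rot: [[0.175, 0.985, 0.003], [0.985, -0.175, 0.0], [0.001, 0.003, -1.0]]
ft_force: [0.9, 3.4, 7.7]
grip_width: 0.0314
gripper_force: 33.0
0.14918217014360816 -99.60455056249288 -100.08240362745394 [0.9371942  3.44158456 7.73803806]
clip_c []
pointer_tip [(0.75, array([338.408, 261.702]))]
```

View pics/t2.png

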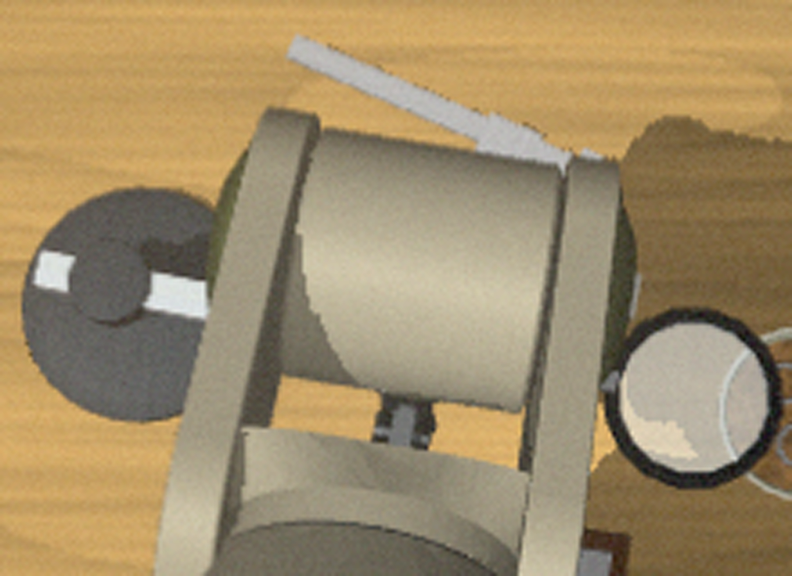

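The wrist hides the grip in this view. The lens rim shows at (693,398) and the boom lies over the foot line. I'll work out the boom angle from the lens and move on.

```bash
python3 - <<'E'
from h import *
p=optics.get_image("top"); A=np.array([.5204,.1906])
L=zc(p,693,398,.099)[:2]-A; print(np.linalg.norm(L),np.degrees(np.arctan2(L[1],L[0]))+100.1)
E
python3 -m crank '[2.5,-0.7,0,0,0, 2.5,-0.7,0,0,0, 2.5,-0.7,0,0,0, 2.5,-0.7,0,0,0, 2.5,-0.7,0,0,0, 2.5,-0.7,0,0,0, 2.5,-0.7,0,0,0, 2.5,-0.7,0,0,0]' && python3 -m crank '[2.5,0,0,0,0, 2.5,0,0,0,0, 2.5,0,0,0,0, 2.5,0,0,0,0, 2.5,0,0,0,0, 2.5,0,0,0,0, 2.5,0,0,0,0, 2.5,0,0,0,0]'; python3 - <<'E'
from h import *
np.set_printoptions(precision=4,suppress=True)
s=env.observe(); A=np.array([.5204,.1906]); P=np.array(s["position"])[:2]-A
t=np.radians(-100.1);u=np.array([np.cos(t),np.sin(t)]);n=np.array([-u[1],u[0]]); print("tcp slide",P@u-.15,P@n,s["ft_force"])
p=optics.get_image("side"); save(p,"pics/s3full.png"); X=lambda a,b,z:[*(A+a*u+b*n),z]
for k in ("clip_c","pointer_tip"): print(k,[(round(r["score"],2),np.array(r["at"])*[560,420]) for r in spotter.look_for(p,k)[:2]])
print("exp clip",proj(p,X(.208,.047,.083)),"exp ptr",proj(p,X(.15+P@u-.15,.033,.08)))
c=proj(p,X(.208,.047,.083)).astype(int); print(c-[60,45])
a=p["color"][c[1]-45:c[1]+45,c[0]-60:c[0]+60,::-1]
cv2.imwrite("pics/s3.png",cv2.convertScaleAbs(cv2.resize(a,None,fx=6,fy=6,interpolation=cv2.INTER_CUBIC),alpha=1.6))
E
```

```text
0.2825657479212298 -0.377097263485453
time_s: 7.5
position: [0.4855, -0.0118, 0.1123]
tool_rot: [[0.175, 0.985, 0.003], [0.985, -0.175, 0.001], [0.001, 0.003, -1.0]]
ft_force: [0.3, 4.8, 8.9]
grip_width: 0.0316
gripper_force: 33.1
time_s: 8.17
position: [0.4857, -0.0117, 0.1124]
tool_rot: [[0.175, 0.985, 0.003], [0.985, -0.175, 0.0], [0.001, 0.003, -1.0]]
ft_force: [0.8, 3.8, 8.1]
grip_width: 0.0312
gripper_force: 32.7
tcp slide 0.05522514690434269 0.0012647590804513947 [0.7619 3.7779 8.1488]
clip_c [(0.7, array([308.112, 193.998]))]
pointer_tip [(0.91, array([335.104, 181.104])), (0.69, array([243.376, 223.608]))]
exp clip [307.8178 192.3924] exp ptr [313.6376 198.9515]
[247 147]
```

View pics/s3.png

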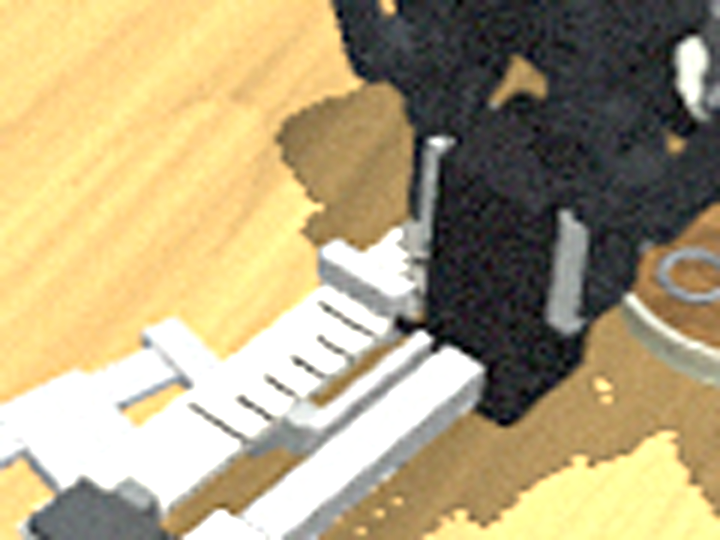

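The side view shows the clip at about (370,275) of the crop and the dark pointer tip beside it near (405,322). I'll rectify both views onto the scale plane to read the difference.

```bash
python3 - <<'E'
from h import *
A=np.array([.5204,.1906])
def warp(p,img,deg,z,s0=-.01,s1=.09,n0=.068,n1=.018,m=.000125):
    t=np.radians(deg);u=np.array([np.cos(t),np.sin(t)]);n=np.array([-u[1],u[0]])
    S,N=np.meshgrid(np.arange(s0,s1,m),np.arange(n0,n1,-m)); XY=A+(S[...,None]+.15)*u+N[...,None]*n
    X=np.c_[XY.reshape(-1,2),np.full(S.size,z)]; T=np.array(p["pose"]); c=(X-T[:3,3])@T[:3,:3]; c=c*[1,-1,-1]
    q=cv2.projectPoints(c,np.zeros(3),np.zeros(3),np.array(p["intrinsics"]),np.array(p["distortion"]))[0].reshape(*S.shape,2).astype(np.float32)
    return cv2.remap(img,q,None,cv2.INTER_CUBIC)
pt=optics.get_image("top"); ps=optics.get_image("side")
a=warp(pt,cv2.imread("pics/top0.png"),-74.97,.076,n1=.033)
b=warp(ps,cv2.imread("pics/s3full.png"),-100.3,.08)
o=np.vstack([a,b])
for i in range(-1,9): x=int((i*.01+.01)/.000125); cv2.line(o,(x,0),(x,8),(0,0,255),1); cv2.line(o,(x,a.shape[0]),(x,a.shape[0]+8),(0,0,255),1)
print(o.shape,a.shape); cv2.imwrite("pics/w.png",cv2.convertScaleAbs(o,alpha=1.3))
E
```

```text
(680, 800, 3) (280, 800, 3)
```

View pics/w.png

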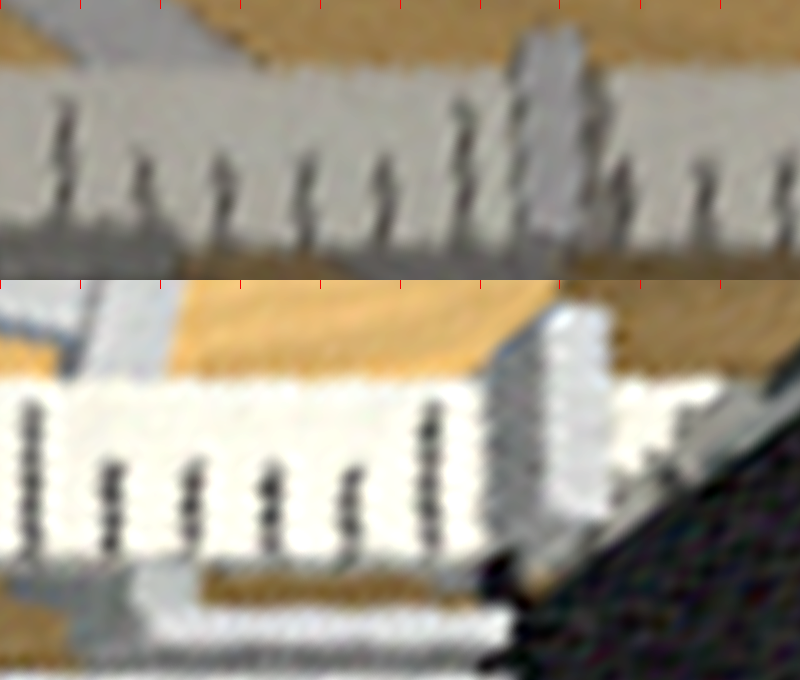

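The rectified views read at 8 px/mm. In the top half the 50 mm tick is at column 462 and the clip is at 520–587. In the side half the tick is at 430, the clip base edge at 485 and the pointer tip at about 500. After height correction the pointer is at about 55.4 mm and the clip at about 60.6 mm, so I pull out 5 mm more.

```bash
python3 -m crank '[2.5,-0.17,0,0,0, 2.5,-0.17,0,0,0, 2.5,-0.17,0,0,0, 2.5,0,0,0,0, 2.5,0,0,0,0, 2.5,0,0,0,0, 2.5,0,0,0,0, 2.5,0,0,0,0]'; python3 - <<'E'
from h import *
A=np.array([.5204,.1906]); s=env.observe()
t=np.radians(-100.3);u=np.array([np.cos(t),np.sin(t)]);n=np.array([-u[1],u[0]])
print("slide",(np.array(s["position"])[:2]-A)@u-.15)
p=optics.get_image("side"); T=np.array(p["pose"])
def w(z,m=.0001,n0=.062,n1=.027,s0=.03,s1=.08):
    S,N=np.meshgrid(np.arange(s0,s1,m),np.arange(n0,n1,-m)); XY=A+(S[...,None]+.15)*u+N[...,None]*n
    c=(np.c_[XY.reshape(-1,2),np.full(S.size,z)]-T[:3,3])@T[:3,:3]*[1,-1,-1]
    q=cv2.projectPoints(c,np.zeros(3),np.zeros(3),np.array(p["intrinsics"]),np.array(p["distortion"]))[0].reshape(*S.shape,2).astype(np.float32)
    return cv2.remap(p["color"][:,:,::-1].copy(),q,None,cv2.INTER_CUBIC)
a=cv2.convertScaleAbs(cv2.resize(w(.080),None,fx=1.6,fy=1.6),alpha=2)
cv2.imwrite("pics/w2.png",a); print(a.shape)
E
```

```text
time_s: 9.08
position: [0.4847, -0.0167, 0.1123]
tool_rot: [[0.175, 0.985, 0.003], [0.985, -0.175, 0.0], [0.001, 0.003, -1.0]]
ft_force: [1.4, 3.5, 8.9]
grip_width: 0.0311
gripper_force: 32.8
slide 0.060305508149768094
(560, 800, 3)
```

View pics/w2.png

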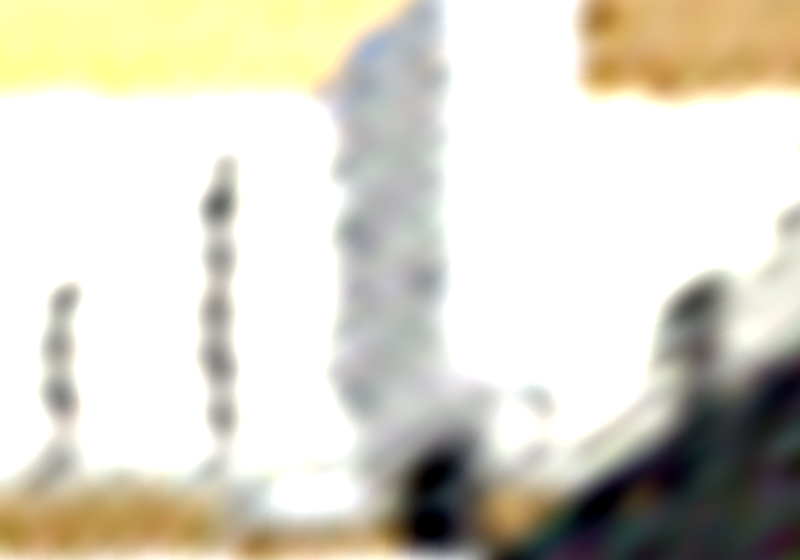

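The pointer tip at (440,470) now stands level with the clip. The clip's base edge is at column 338, and after correction the pointer is only about 0.6 mm short. I'll make a small nudge, let it settle and hand in.

```bash
python3 -m crank '[2.5,-0.06,0,0,0, 2.5,0,0,0,0, 2.5,0,0,0,0, 2.5,0,0,0,0, 2.5,0,0,0,0, 2.5,0,0,0,0, 2.5,0,0,0,0, 2.5,0,0,0,0]' && python3 -c "
from rig import env
print(env.close_job())"
```

```text
time_s: 9.8
position: [0.4846, -0.0172, 0.1123]
tool_rot: [[0.175, 0.985, 0.003], [0.985, -0.175, 0.0], [0.001, 0.003, -1.0]]
ft_force: [0.9, 3.0, 8.0]
grip_width: 0.0312
gripper_force: 32.8
the job is handed in; nothing more can be done
None
```

I handed the job in at 9.8 s; the hand-in returned no verdict. By my measurements the boom is within about 0.4° of the foot line, the pointer is within about 1 mm of the clip's middle, and the button is held squeezed at about 33 N.

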